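# Bolt down the lid of the board test fixture

## Robot

A 6-joint arm with a two-finger parallel gripper is mounted at the origin on the work surface. World frame = base frame: x ahead of the robot, y to its left, z up, the work surface at z = 0. Lengths are in m, angles in degrees, forces in N, time in s.
With the tool pointing down it reaches from about 0.25 to 0.725 m from the base axis. Payload 9.7 kg.
Tool frame: the origin (TCP) lies midway between the tips of the shut fingers; the grasp point (between the pads) lies 19 mm behind it; z points along the fingers, y is the line along which they close (so a half turn about z gives the same grasp; the last joint's range is limited). The gripper opens to 85 mm and grips with 20 to 120 N. Pads are 22 mm wide; open, the fingers measure 114 mm over their backs; the gripper's body (76 mm by 85 mm) begins 54 mm behind the grasp point. The pads swing forward as they close: fully open they stand 13 mm farther back than shut.
Start: joints at [-66.692, 4.979, 10.078, 95.1, 0, 90], TCP at [0.218, -0.505, 0.231] pointing down, gripper open.
Joint ranges: [-179.16, 179.16], [-48.56, 103.87], [-65.8, 70.77], [-126.05, 130.52], [-82.76, 87.17], [-180, 180]. Speed limits (degrees/s): [127.2, 127.2, 147.25, 180, 180, 180].

## Interface

Orientations are given as [roll, pitch, yaw] about the fixed x, y, z axes, in that order (R = Rz(yaw) Ry(pitch) Rx(roll)).
In Python, from workcell import bot gives the robot as it stands.
- The arm moves only by the shell command python3 -m crank 'ROWS' [FORCE]. ROWS is JSON, a list of rows, each an object with "gripper": the finger opening in mm, from 0 to 85.4; "travel": the shift along the tool's x, y, z in mm, a list of three; "twist": the turn, a rotation vector about the tool's x, y, z in rad, a list of three. In form: [{"gripper": gripper, "travel": [tx, ty, tz], "twist": [rx, ry, rz]}, ...]. A call has 1 to 12 rows; each row shifts and turns the commanded pose from where the row before left it, along the tool's axes as they then stand; what a row does not reach is not made up. A row lasts 1/8 s, in which the tool goes at most 62.5 mm and 10.7 degrees, less where a joint would pass 70% of its speed; a pose out of reach is approached as far as the arm can. A call is refused whole if a number of a shift passes 62.5 or a number of a turn 0.188, either way. A call with a gripper value outside its range is refused whole. The fingers move at their own pace and stop on an object; FORCE is the grip in N (left out, the last holds). Time passes only in rows, so rows that do not move let the fingers close. It gives the time, the measured TCP pose, the force, the opening and the grip force at its end, in the units of the state.
- bot.get_obs(): the state, without advancing time (a new reading comes with each control period).
- bot.camera(name): name is "scene" or "side" or "wrist"; returns the picture (420x560x3 uint8, red, green, blue); there is no depth.
- bot.calibration(name): a dict with "vfov" (degrees; the focal length in pixels is half the picture's height over the tangent of half this angle, whatever the lens; pixels are square), "cx", "cy" (the principal point, pixels), "camera_from_world" (4x4, takes a point from world to camera coordinates). Camera axes: x right, y down, z forward; pixel columns grow to the right and rows downward; lengths in m; the calibration is good to about 2 mm. A picture is of the moment at which its call begins: read the wrist's pose just before it. calibration takes no time and is no camera call; for the wrist camera it gives the pose at the moment of the call.
- bot.job_done(): hands the job in; it is judged then, once.
The state is a dict: "time": time; "q": joint angles; "qd": joint speeds; "joint_efforts": joint torques, N m; "ee_pos": TCP position; "tcp_rot": TCP orientation; "wrist_force": force on the tool from outside, world axes, zero at the start; "torque": the same for the moment, N m; "opening": finger opening in m; "grasp_force": force on a finger pad.
Only numpy, scipy, OpenCV 4.12 (cv2) and the standard library are available. Lean on these libraries where they do the work, as an engineer would, in place of code of your own. Each camera call takes 0.05 s, during which the arm holds its last target. There are 200 camera calls.

## Task

The lid of the board test fixture is shut but not bolted. Press the yellow spring catch down with one fingertip and keep it down while the other fingertip pushes the red knob to slide the bolt fully home through the lid's keeper eye; then let the catch spring back up so that it locks the bolt. Nothing is to be gripped or picked up: the lid stays shut, and the tape, the spare board, the screwdriver and the bottle stay where they are.

Things in the scene. Friction and masses are not known exactly. Their poses are not given: they have to be found in the camera images.
- fixture: Board test fixture: a grey box with a black deck on top, 306 mm (x) by 346 mm (y), that cannot be shifted. Origin: centre of its underside, on the table; the deck is 85 mm above it. Its x points from the front strip with the bolt to the lid's hinge, its y along the bolt's slide towards home, z up. The offsets below are along these axes
- bolt_unit (a point): Point of the deck under the bolt's line. From it: the steel bolt bar, 14 mm wide, top at z = 14 mm, lies along y from -130 to +38 mm when open. Two guide straps bridge it at y = -95 to -83 and +22 to +34 mm, tops at z = 18 mm. Two ears for the catch's rod: x = -24, y = -86 and +18 mm, 5 mm wide, tops at z = 24 mm. Axes as the fixture
- knob_top (a point): Top centre of the red knob on the bolt bar: an upright cylinder 16 mm across, its side 18 to 48 mm over the deck, this point at 48 mm. It moves with the bolt; axes as the fixture. Bolt open, it is 40 mm to the -y side of bolt_unit; pushing it to the fixture's +y slides the bolt home. Behind it (-y side) along the bar nothing within 35 mm is higher than 14 mm over the deck
- catch_pad (a point): Top middle of the yellow catch's press bar, a round bar 10 mm thick and 64 mm long (along the fixture's y, this point +-32 mm). At rest it is 32.6 mm over the deck, 50 mm to the -x side of the bolt's line and 6 mm to the -y side of the open knob. Anywhere along it, it can be pressed straight down and a fingertip can slide along it. From it the paddle slopes down to the rod
- catch_rod (a point): On the catch's pivot rod, 18 mm over the deck, 24 mm to the -x side of the bolt's line; the rod runs along the fixture's y. From this point the catch's nose, an arm 5 mm wide, reaches over the bar into its notch; its top is 22 mm over the deck at rest, 34 mm with the catch fully down. Axes as the fixture
- catch (a joint): Catch, rad: 0 up (rest), 0.42 fully down, which is 11.7 mm at the press bar; 8 mm down (0.29) is a good depth. Spring 3 N at the start, 6 N at the end; let go, it springs up. Below about 0.15 its nose stands in one of three notches of the bar (bolt at 0, 14 and 28 mm) and blocks it either way, so it must stay down for the whole slide
- bolt (a joint): Bolt, m: 0 open, 0.028 fully home (end stop); starts at 0 to 1 mm. It drags with about 3 N and stays where it is left
- keeper_eye (a point): Top of the steel eye on the lid's front edge that the bolt's tip passes through, 14 mm along y by 28 mm, 19.5 mm over the deck, on the bolt's line. The open bolt stops 7 mm short of it
- lid_handle (a point): Top middle of the lid's black bow handle, 80 mm long along y, 50 mm over the deck, 53 mm to the +x side of the bolt's line; not needed. The lid, an aluminium frame with a clear plate, 169 mm (x) by 250 mm (y), top 25 mm over the deck, is hinged at the back; its front edge is 40 mm to the +x side of the bolt's line. This point's z axis tilts with the lid, upright when shut
- tape_center (a point): Centre of a roll of amber tape, 54 mm across, 19 mm high, lying on the front left of the fixture's deck
- spare_board: Loose green circuit board 100 x 80 mm, lying on the table in front of the fixture, to the left; origin under its centre
- screwdriver: Loose screwdriver, 190 mm, lying on the table in front of the fixture, to the right, along its front
- bottle_center (a point): Centre of a white squeeze bottle with a blue cap, 44 mm across, 110 mm high, standing on the table to the right of the fixture

How it is judged (in metres and radians):
On the way, in this order (a step that is already met when the one before it is completed fails the run):
1. the catch is pressed down while the bolt is still open (value of joint catch above 0.15 rad and value of joint bolt below 0.005 m), for 0.1 s.
2. the bolt is fully home with the catch still held down (value of joint bolt above 0.0255 m and value of joint catch above 0.15 rad), for 0.1 s.
At the end, for the whole second after the job is handed in: The bolt is home (within 2.5 mm of its end stop), the catch has sprung back up into the bolt's home notch (under 0.05 rad), and the lid is shut (under 0.02 rad) (value of joint bolt above 0.0255 m and value of joint catch below 0.05 rad and angle between lid_handle's own z axis and vertical below 0.02 rad); the robot touches nothing.
It fails at once if the catch is let go with the bolt part-way (its nose drops into the half-way notch) (value of joint bolt between 0.006 and 0.022 m and value of joint catch below 0.08 rad).
It fails at once if the lid is lifted (angle between lid_handle's own z axis and vertical above 0.05 rad).
It fails at once if the tape, the spare board, the screwdriver or the bottle is moved by more than 15 mm or lifted (distance of any of tape_center, spare_board, screwdriver, bottle_center from where it was at the start of the episode above 0.015 m).
It also fails if it takes over 35 s, if anything falls off the work surface, if the arm or the gripper's body presses on something with over 40 N, if the wrist force passes 120 N, or if a joint passes its speed limit or range.

## Working session

There is one attempt and no reset: what is moved stays moved. The work goes in short steps, Python scripts to look and compute and a shell command to move; the robot and the scene stay as the last step left them, time stands still between calls to the robot, and variables do not carry over. Pictures are saved under pics/ and viewed, at most 10 in all, crops included, and the job is handed in when it is done.

```bash
mkdir -p pics; python3 - <<'E'
from workcell import bot
import cv2,numpy as np
o=bot.get_obs();print(o['time'],o['ee_pos'],o['tcp_rot'],o['opening'])
for n in('scene','side'):
    cv2.imwrite(f'pics/{n}0.png',bot.camera(n)[:,:,::-1])
    c=bot.calibration(n);print(n,c['vfov'],c['cx'],c['cy'],np.round(c['camera_from_world'],3).tolist())
E
```

```text
0.0 [ 0.21753899 -0.50490399  0.23059067] [-1.79924800e+02 -9.21207890e-04  2.33072332e+01] 0.08543652670129888
scene 47.571854968125486 283.18143124769875 210.2141422914732 [[-0.62, 0.785, 0.003, 0.389], [0.573, 0.455, -0.682, -0.259], [-0.536, -0.421, -0.732, 1.216], [0.0, 0.0, 0.0, 1.0]]
side 48.622819893613595 285.58075981843706 211.38625900572123 [[-0.807, -0.59, 0.008, 0.455], [-0.461, 0.623, -0.632, 0.374], [0.368, -0.514, -0.775, 0.708], [0.0, 0.0, 0.0, 1.0]]
```

View pics/scene0.png

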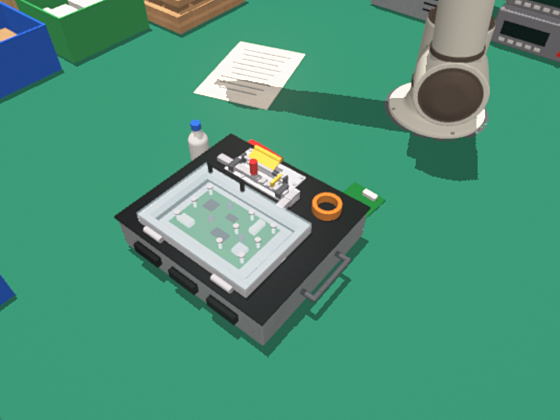

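View pics/side0.png

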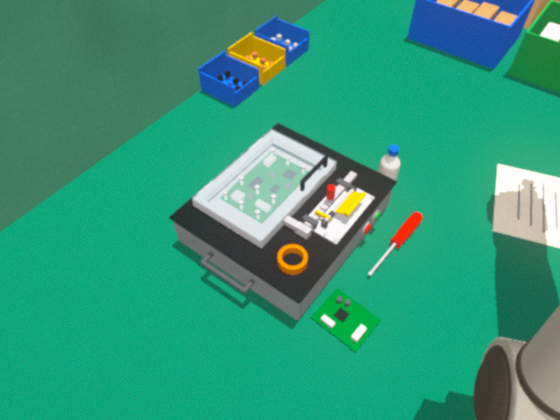

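The scene view shows the knob near (253,166), the yellow catch near (265,157) and the deck corners at (118,217), (231,137), (368,208) and (265,322). In the side view the knob is near (331,191), the yellow pad near (352,202) and the tape at (292,259).

```bash
cat > h.py <<'E'
import numpy as np,cv2
def ray(c,u,v):
    T=np.array(c['camera_from_world']);f=210/np.tan(np.radians(c['vfov']/2))
    d=T[:3,:3].T@np.array([(u-c['cx'])/f,(v-c['cy'])/f,1]);return -T[:3,:3].T@T[:3,3],d
def onz(c,u,v,z):
    p,d=ray(c,u,v);return p+d*(z-p[2])/d[2]
def tri(rs):
    A=[];b=[]
    for p,d in rs:
        d=d/np.linalg.norm(d);M=np.eye(3)-np.outer(d,d);A.append(M);b.append(M@p)
    return np.linalg.lstsq(np.vstack(A),np.hstack(b),rcond=None)[0]
def blobs(im,lo,hi,minA=15):
    h=cv2.cvtColor(im,cv2.COLOR_RGB2HSV);m=cv2.inRange(h,np.array(lo),np.array(hi))
    n,l,s,c=cv2.connectedComponentsWithStats(m);return [(s[i].tolist(),c[i].round(1).tolist(),cv2.minAreaRect(np.argwhere(l==i)[:,::-1].astype(np.float32))) for i in range(1,n) if s[i][4]>=minA]
E
python3 - <<'E'
from h import *
C={}
import workcell
for n in('scene','side'):
    C[n]=workcell.bot.calibration(n);im=cv2.imread(f'pics/{n}0.png')[:,:,::-1].copy()
    for nm,lo,hi in(('red',(0,180,120),(4,255,255)),('yel',(22,150,120),(32,255,255))):
        for s,c,r in blobs(im,lo,hi): print(n,nm,s,c)
for u,v in((118,217),(231,137),(368,208),(265,322)): print('sc',onz(C['scene'],u,v,.085).round(4))
for u,v in((277,127),(395,182),(297,306),(173,217)): print('si',onz(C['side'],u,v,.085).round(4))
E
```

```text
scene red [249, 140, 26, 14, 51] [258.1, 144.6]
scene red [250, 159, 7, 15, 63] [252.8, 165.0]
scene yel [249, 146, 32, 23, 365] [265.0, 156.9]
scene yel [271, 174, 10, 9, 21] [275.7, 178.5]
side red [327, 184, 8, 15, 83] [330.3, 190.6]
side red [391, 213, 31, 34, 342] [406.5, 228.8]
side red [365, 225, 6, 8, 25] [367.4, 228.2]
side yel [228, 32, 57, 53, 1378] [259.3, 55.0]
side yel [336, 191, 29, 25, 338] [350.2, 203.0]
side yel [316, 211, 14, 8, 38] [321.5, 214.1]
sc [ 0.7775 -0.2554  0.085 ]
sc [ 0.4858 -0.2522  0.085 ]
sc [0.4827 0.0804 0.085 ]
sc [0.7761 0.0825 0.085 ]
si [ 0.7706 -0.2501  0.085 ]
si [ 0.4754 -0.2578  0.085 ]
si [0.4747 0.0899 0.085 ]
si [0.7739 0.0768 0.085 ]
```

```bash
python3 - <<'E'
from h import *
import workcell
A,B=workcell.bot.calibration('scene'),workcell.bot.calibration('side')
for n,a,b in(('knob',(252.8,165),(330.3,190.6)),('pad',(265,156.9),(350.2,203)),('nose',(275.7,178.5),(321.5,214.1))):
    print(n,tri([ray(A,*a),ray(B,*b)]).round(4))
E
```

```text
knob [ 0.554  -0.1306  0.121 ]
pad [ 0.5117 -0.1366  0.1089]
nose [ 0.5424 -0.0851  0.1043]
```

```bash
python3 -m crank '[{"gripper":36,"travel":[43,-21.2,-2],"twist":[0,0,0]},{"gripper":36,"travel":[43,-21.2,-2],"twist":[0,0,0]},{"gripper":36,"travel":[43,-21.2,-2],"twist":[0,0,0]},{"gripper":36,"travel":[43,-21.2,-2],"twist":[0,0,0]},{"gripper":36,"travel":[43,-21.2,-2],"twist":[0,0,0]},{"gripper":36,"travel":[43,-21.2,-2],"twist":[0,0,0]},{"gripper":36,"travel":[43,-21.2,-2],"twist":[0,0,0]},{"gripper":36,"travel":[43,-21.2,-2],"twist":[0,0,0]},{"gripper":36,"travel":[43,-21.2,-2],"twist":[0,0,0]},{"gripper":36,"travel":[43,-21.2,-2],"twist":[0,0,0]}]'
python3 -m crank '[{"gripper":36,"travel":[0,0,0],"twist":[0,0,-0.166]},{"gripper":36,"travel":[0,0,0],"twist":[0,0,-0.166]},{"gripper":36,"travel":[0,0,0],"twist":[0,0,-0.166]},{"gripper":36,"travel":[0,0,0],"twist":[0,0,-0.166]},{"gripper":36,"travel":[0,0,0],"twist":[0,0,-0.166]},{"gripper":36,"travel":[0,0,0],"twist":[0,0,-0.166]},{"gripper":36,"travel":[0,0,0],"twist":[0,0,-0.166]},{"gripper":36,"travel":[0,0,0],"twist":[0,0,0]}]'
python3 - <<'E'
from h import *
from workcell import bot
o=bot.get_obs();print(o['time'],o['ee_pos'],o['tcp_rot'],o['opening'],o['wrist_force'])
c=bot.calibration('wrist');im=bot.camera('wrist');cv2.imwrite('pics/w1.png',im[:,:,::-1])
np.save('w1.npy',c,allow_pickle=True)
for nm,lo,hi in(('red',(0,180,100),(4,255,255)),('yel',(22,150,100),(32,255,255))):
    for s,p,r in blobs(im,lo,hi,60): print(nm,s,p,r)
E
```

```text
time: 1.35
ee_pos: [0.5294, -0.1389, 0.251]
tcp_rot: [-180.0, 0.0, 23.3]
wrist_force: [0.0, -0.2, -0.0]
opening: 0.0359
grasp_force: 0.0
time: 2.35
ee_pos: [0.5286, -0.1402, 0.2509]
tcp_rot: [-180.0, -0.0, 89.8]
wrist_force: [0.4, 0.4, 0.5]
opening: 0.0361
grasp_force: 0.0
2.35 [ 0.52855817 -0.14023836  0.25094421] [-1.79964745e+02 -1.01622818e-02  8.98222961e+01] 0.03605792210972076 [0.40558486 0.37824367 0.45570425]
red [298, 181, 16, 20, 234] [305.2, 191.0] ((305.443359375, 190.80189514160156), (19.64255714416504, 13.873414993286133), 74.05460357666016)
red [183, 206, 20, 70, 1215] [192.5, 241.0] ((192.42739868164062, 240.46688842773438), (69.2772445678711, 18.595287322998047), 87.95458984375)
yel [276, 137, 33, 4, 107] [292.5, 138.8] ((292.0, 138.5), (3.0, 32.0), 90.0)
yel [246, 162, 30, 67, 1820] [260.7, 194.6] ((260.8574523925781, 195.0826873779297), (65.4510269165039, 28.437519073486328), 88.49256896972656)
yel [553, 373, 7, 28, 108] [557.1, 389.6] ((556.0, 386.5), (27.0, 6.0), 90.0)
```

View pics/w1.png

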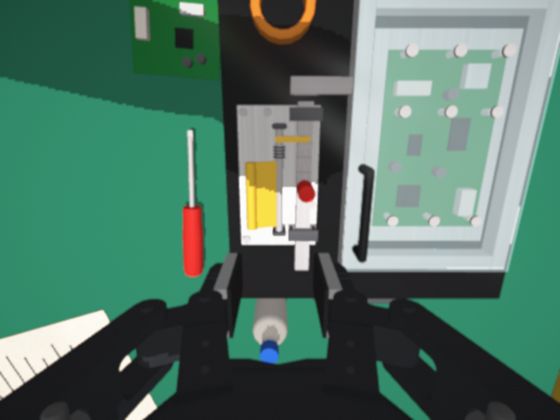

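The close view shows the press bar as a light yellow strip at u≈251, v 162–229. The knob is at (305,191), the nose at (292,139), and the bar end and bolt at u≈303. The fingers are at the bottom, clear of everything.

```bash
python3 - <<'E'
from h import *
c=np.load('w1.npy',allow_pickle=True).item()
im=cv2.imread('pics/w1.png');cv2.imwrite('pics/w1c.png',cv2.resize(im[90:280,220:380],None,fx=3,fy=3,interpolation=cv2.INTER_CUBIC))
print('cam',ray(c,0,0)[0].round(4))
for n,u,v,z in(('knob c',305.2,191,.118),('bar bot',251,229,.1126),('bar top',251.5,162,.1126),('nose',292.5,138.8,.107),('edge a',221,60,.085),('edge b',228,250,.085),('boltend',302,270,.099),('strapL',305,113,.103),('strapR',303,235,.103)): print(n,onz(c,u,v,z).round(4))
E
```

```text
cam [ 0.5285 -0.0669  0.3928]
knob c [ 0.5535 -0.1306  0.118 ]
bar bot [ 0.5026 -0.1693  0.1126]
bar top [ 0.5048 -0.1048  0.1126]
nose [ 0.5419 -0.0848  0.107 ]
edge a [ 0.4773 -0.0162  0.085 ]
edge b [ 0.4745 -0.2035  0.085 ]
boltend [ 0.5539 -0.2203  0.099 ]
strapL [ 0.553  -0.0626  0.103 ]
strapR [ 0.5537 -0.1793  0.103 ]
```

View pics/w1c.png

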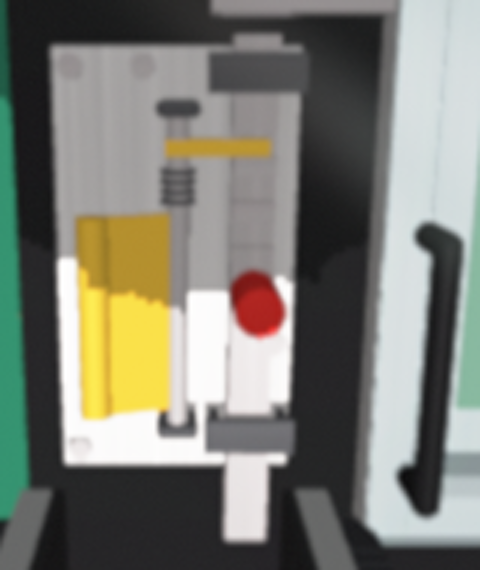

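```bash
python3 -m crank '[{"gripper":40,"travel":[-14,0,0],"twist":[0,0,0]},{"gripper":40,"travel":[0,0,30],"twist":[0,0,0]},{"gripper":40,"travel":[0,0,30],"twist":[0,0,0]},{"gripper":40,"travel":[0,0,30],"twist":[0,0,0]},{"gripper":40,"travel":[0,0,26],"twist":[0,0,0]},{"gripper":40,"travel":[0,0,0],"twist":[0,0,0]},{"gripper":40,"travel":[0,0,0],"twist":[0,0,0]}]'
python3 - <<'E'
from h import *
from workcell import bot
o=bot.get_obs();print(o['time'],o['ee_pos'],o['opening'],o['wrist_force'])
a=bot.camera('side')[150:240,290:400,::-1];b=bot.camera('scene')[110:200,200:310,::-1];w=bot.camera('wrist')[:,:,::-1]
f=lambda x:cv2.resize(x,(396,324),interpolation=cv2.INTER_CUBIC)
cv2.imwrite('pics/m1.png',np.hstack([f(a),cv2.resize(w[60:380,130:430],(396,422))[50:374]]))
E
```

```text
time: 3.28
ee_pos: [0.5289, -0.1548, 0.1364]
tcp_rot: [179.9, 0.0, 89.8]
wrist_force: [0.9, -0.6, 0.1]
opening: 0.0401
grasp_force: 0.0
3.275 [ 0.52893152 -0.15482586  0.13642564] 0.040097783352145366 [ 0.85854495 -0.62246024  0.09717909]
```

View pics/m1.png

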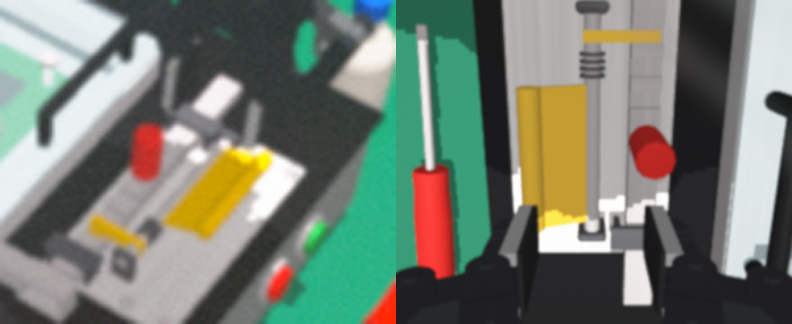

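Left half: the fingertips hang at about (172,108) and (250,140) in the crop, behind the knob and over the far half of the bar. Right half: the fingers are slim and straddle the catch and the bolt line.

```bash
python3 - <<'E'
from h import *
from workcell import bot
c=bot.calibration('side');w=bot.calibration('wrist')
for z in(.136,.142):
  print([onz(c,290+u/3.6,150+v/3.6,z).round(4).tolist() for u,v in((172,108),(250,140))])
  # wrist: crop-> full ; tip inner/outer top edge corners
  print([onz(w,130+(u-396)*300/396,60+(v+50)*320/422,z).round(4).tolist() for u,v in((519,206),(536,206),(646,206),(664,206))])
E
```

```text
[[0.5508, -0.1494, 0.136], [0.5062, -0.1543, 0.136]]
[[0.5016, -0.1467, 0.136], [0.5081, -0.1467, 0.136], [0.55, -0.1468, 0.136], [0.5569, -0.1469, 0.136]]
[[0.5483, -0.1443, 0.142], [0.5041, -0.1491, 0.142]]
[[0.5028, -0.144, 0.142], [0.509, -0.144, 0.142], [0.5491, -0.1441, 0.142], [0.5557, -0.1441, 0.142]]
```

```bash
python3 -m crank '[{"gripper":44,"travel":[0,0,10],"twist":[0,0,0]},{"gripper":44,"travel":[0,0,8],"twist":[0,0,0]},{"gripper":44,"travel":[0,0,4],"twist":[0,0,0]},{"gripper":44,"travel":[0,0,0],"twist":[0,0,0]}]'
python3 -m crank '[{"gripper":44,"travel":[0,0,2],"twist":[0,0,0]},{"gripper":44,"travel":[0,0,2],"twist":[0,0,0]},{"gripper":44,"travel":[0,0,0],"twist":[0,0,0]}]'
python3 -m crank '[{"gripper":44,"travel":[0,0,2],"twist":[0,0,0]},{"gripper":44,"travel":[0,0,2],"twist":[0,0,0]},{"gripper":44,"travel":[0,0,0],"twist":[0,0,0]}]'
```

```text
time: 3.92
ee_pos: [0.5282, -0.1542, 0.1131]
tcp_rot: [-179.9, -0.0, 89.9]
wrist_force: [-3.9, 0.0, 4.4]
opening: 0.0441
grasp_force: 2.5
time: 4.3
ee_pos: [0.5284, -0.1543, 0.1097]
tcp_rot: [-180.0, 0.0, 89.9]
wrist_force: [-4.3, -0.3, 5.6]
opening: 0.044
grasp_force: 2.7
time: 4.68
ee_pos: [0.5285, -0.1543, 0.1058]
tcp_rot: [180.0, 0.0, 89.9]
wrist_force: [-3.4, 0.3, 5.9]
opening: 0.0439
grasp_force: 2.9
```

```bash
python3 - <<'E'
from h import *
from workcell import bot
a=bot.camera('side')[150:240,290:400,::-1];w=bot.camera('wrist')[:,:,::-1]
f=lambda x:cv2.resize(x,(396,324),interpolation=cv2.INTER_CUBIC)
cv2.imwrite('pics/m2.png',np.hstack([f(a),cv2.resize(w[130:310,190:370],(396,396))[36:360]]))
E
```

```text
(no output)
```

View pics/m2.png

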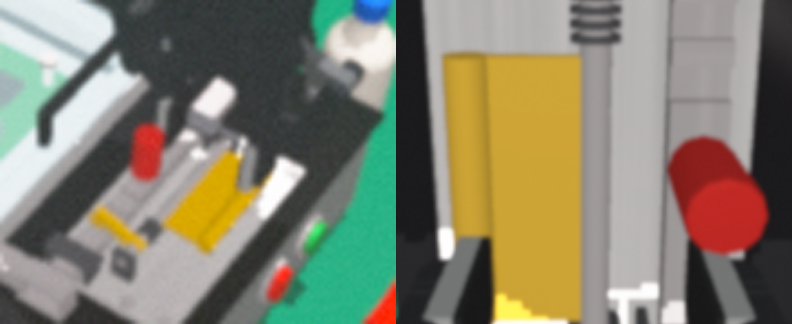

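The fingertip sits on the press bar, which has dropped, and the other finger is directly behind the knob. I'll press 2 mm more and then slide.

```bash
python3 -m crank '[{"gripper":44,"travel":[0,0,2],"twist":[0,0,0]},{"gripper":44,"travel":[0,0,0],"twist":[0,0,0]},{"gripper":44,"travel":[2,0,0],"twist":[0,0,0]},{"gripper":44,"travel":[2,0,0],"twist":[0,0,0]},{"gripper":44,"travel":[2,0,0],"twist":[0,0,0]},{"gripper":44,"travel":[2,0,0],"twist":[0,0,0]},{"gripper":44,"travel":[0,0,0],"twist":[0,0,0]}]'
```

```text
time: 5.65
ee_pos: [0.5295, -0.1472, 0.1044]
tcp_rot: [179.9, 0.1, 89.9]
wrist_force: [0.2, -4.8, 5.1]
opening: 0.0441
grasp_force: 3.6
```

```bash
python3 -m crank '[{"gripper":44,"travel":[2,0,0],"twist":[0,0,0]},{"gripper":44,"travel":[2,0,0],"twist":[0,0,0]},{"gripper":44,"travel":[2,0,0],"twist":[0,0,0]},{"gripper":44,"travel":[0,0,0],"twist":[0,0,0]}]'
python3 -m crank '[{"gripper":44,"travel":[3,0,0],"twist":[0,0,0]},{"gripper":44,"travel":[3,0,0],"twist":[0,0,0]},{"gripper":44,"travel":[3,0,0],"twist":[0,0,0]},{"gripper":44,"travel":[3,0,0],"twist":[0,0,0]},{"gripper":44,"travel":[0,0,0],"twist":[0,0,0]}]'
```

```text
time: 6.15
ee_pos: [0.5295, -0.1413, 0.1044]
tcp_rot: [179.9, 0.1, 89.9]
wrist_force: [-0.9, -5.4, 5.4]
opening: 0.044
grasp_force: 3.6
time: 6.78
ee_pos: [0.5295, -0.1292, 0.1044]
tcp_rot: [179.9, 0.1, 89.9]
wrist_force: [-0.5, -5.0, 4.9]
opening: 0.0438
grasp_force: 3.4
```

Sliding at a steady 5 N. The end stop should be near y ≈ -0.121.

```bash
python3 -m crank '[{"gripper":44,"travel":[2,0,0],"twist":[0,0,0]},{"gripper":44,"travel":[2,0,0],"twist":[0,0,0]},{"gripper":44,"travel":[2,0,0],"twist":[0,0,0]},{"gripper":44,"travel":[0,0,0],"twist":[0,0,0]}]'
python3 -m crank '[{"gripper":44,"travel":[1.5,0,0],"twist":[0,0,0]},{"gripper":44,"travel":[1,0,0],"twist":[0,0,0]},{"gripper":44,"travel":[0,0,0],"twist":[0,0,0]}]'
```

```text
time: 7.28
ee_pos: [0.5296, -0.1233, 0.1043]
tcp_rot: [179.9, 0.1, 89.9]
wrist_force: [-0.0, -6.1, 5.5]
opening: 0.0439
grasp_force: 3.6
time: 7.65
ee_pos: [0.5296, -0.1217, 0.1044]
tcp_rot: [179.9, 0.2, 89.8]
wrist_force: [-0.3, -10.4, 4.2]
opening: 0.044
grasp_force: 6.4
```

```bash
python3 -m crank '[{"gripper":44,"travel":[1,0,0],"twist":[0,0,0]},{"gripper":44,"travel":[1,0,0],"twist":[0,0,0]},{"gripper":44,"travel":[0,0,0],"twist":[0,0,0]}]'
python3 - <<'E'
from h import *
from workcell import bot
a=bot.camera('side')[150:240,290:400,::-1];w=bot.camera('wrist');c=bot.calibration('wrist')
for s,p,r in blobs(w,(0,180,100),(4,255,255),60): print(s,p,onz(c,*p,.118).round(4))
w=w[:,:,::-1]
f=lambda x:cv2.resize(x,(396,324),interpolation=cv2.INTER_CUBIC)
cv2.imwrite('pics/m3.png',np.hstack([f(a),cv2.resize(w[90:310,190:410],(396,396))[:324]]))
E
```

```text
time: 8.02
ee_pos: [0.5295, -0.1215, 0.1045]
tcp_rot: [179.9, 0.4, 89.7]
wrist_force: [-0.4, -20.4, 4.9]
opening: 0.0442
grasp_force: 11.1
[312, 221, 45, 55, 1673] [333.4, 248.7] [ 0.5545 -0.1045  0.118 ]
[132, 270, 31, 40, 838] [147.9, 289.3] [ 0.4684 -0.1247  0.118 ]
```

View pics/m3.png

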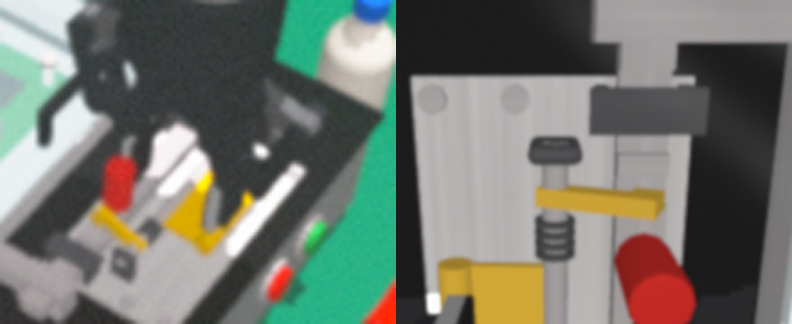

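The bolt is at its hard stop (20 N with no further motion), its tip is in the eye and the nose is still raised. I'll ease off and then lift straight up.

```bash
python3 -m crank '[{"gripper":44,"travel":[-2,0,0],"twist":[0,0,0]},{"gripper":44,"travel":[-2,0,0],"twist":[0,0,0]},{"gripper":44,"travel":[-1,0,0],"twist":[0,0,0]},{"gripper":44,"travel":[0,0,-4],"twist":[0,0,0]},{"gripper":44,"travel":[0,0,-6],"twist":[0,0,0]},{"gripper":44,"travel":[0,0,-10],"twist":[0,0,0]},{"gripper":44,"travel":[0,0,-20],"twist":[0,0,0]},{"gripper":44,"travel":[0,0,-40],"twist":[0,0,0]},{"gripper":44,"travel":[0,0,-50],"twist":[0,0,0]},{"gripper":44,"travel":[-20,0,-10],"twist":[0,0,0]},{"gripper":44,"travel":[0,0,0],"twist":[0,0,0]},{"gripper":44,"travel":[0,0,0],"twist":[0,0,0]}]'
python3 - <<'E'
from h import *
from workcell import bot
w=bot.camera('wrist');c=bot.calibration('wrist')
for s,p,r in blobs(w,(0,180,100),(4,255,255),60): print(s,p,onz(c,*p,.118).round(4))
cv2.imwrite('pics/m4.png',cv2.resize(w[80:290,210:390,::-1],None,fx=2.8,fy=2.8,interpolation=cv2.INTER_CUBIC))
E
```

```text
time: 9.62
ee_pos: [0.5281, -0.1428, 0.2418]
tcp_rot: [-179.9, -0.0, 89.8]
wrist_force: [-0.1, 0.4, -0.7]
opening: 0.044
grasp_force: 0.0
[300, 150, 18, 20, 260] [308.0, 159.6] [ 0.5538 -0.1032  0.118 ]
[182, 206, 20, 72, 1272] [191.0, 241.5] [ 0.4474 -0.1786  0.118 ]
```

View pics/m4.png

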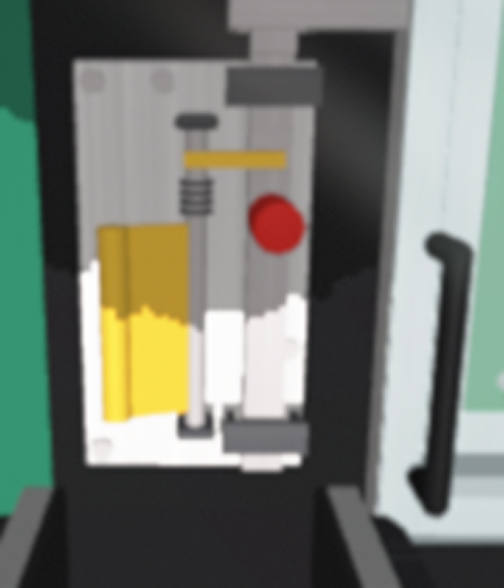

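The knob at (308,160) has moved about 27.5 mm. The bolt is in the eye, and the nose and press bar look as they did at rest. Handing in.

```bash
python3 -c "
from workcell import bot
print(bot.job_done())"
```

```text
the job is handed in; nothing more can be done
None
```

The bolt was pushed to its end stop with the catch held down, the catch then sprang back up over it, and the job is handed in; the last picture agrees, but no verdict was returned.

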